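Refit the intake grille of a bench dust extractor and start its fan

TASK

Refit the dust extractor's intake grille: tuck one long edge of the grille, tilted, under the overhanging lip at the top of the sloping recess and swing it down until it lies fully home, flat on the floor of the recess. Then start the fan: push the selector knob in, turn it clockwise one step from off (the ring mark) to the first speed (the single bar) and let it spring back out there. Leave the bottle, the brush and the book where they are.

Things in the scene. Friction and masses are not known exactly. Their poses are not given: they have to be found in the camera images.
- extractor: (All sizes here in mm.) Bench dust extractor, fixed: light grey wedge housing, 305 wide (y -185 to +120), 190 deep, 50 high at its front (-x), 165 at its back. Origin on the table straight below the middle of the recess; x points from low front to high back, y to its left, z up. Its flat face slopes up towards +x at 30 degrees and looks roughly away from the robot.
- deck: The extractor's sloping face. Origin: centre of the recess floor, 95 above the table; x up the slope, y left, z square out of the face. The recess for the grille is 135 (x) by 195 (y), its walls at x = +-67.5, y = +-97.5. Its rigid floor (z = 0: white pleated filter, black rim) lies 7 below the face (z = 7). The grille is home flat on this floor (play +-2.5).
- lip_edge (a point): Middle of the lower edge of the dark lip, on its underside: deck x = 53.5, y = 0, z = 12; axes as the deck. The lip overhangs the recess by 14, from its upper wall (deck x = 67.5), over the full width; it is 4 thick (top at z = 16, as is the header above it). The opening left is 9 shorter than the grille, which goes in only with a long edge under the lip.
- grille: Loose flat intake grille, aluminium frame with bars, 130 (x) by 190 (y), 6 thick, 0.3 to 0.5 kg, same either way round; starts flat on the table, handle up. Origin: centre of underside, z to the handle side. Dark bow handle across the middle, along y: bar 10 thick (x), 80 long, flat sides from z = 26 to 40, on 10 x 10 posts at y = +-35, free below (z 6 to 26). Pinch the bar across its 10.
- grille_edge_a (a point): Middle of the grille's long edge at its x = +65, on the underside.
- grille_edge_b (a point): Middle of the grille's other long edge at its x = -65, on the underside.
- selector (a joint): Fan selector angle, rad, clockwise positive looking at the face: 0 off (ring mark), 1.047 first speed (single bar), 2.094 second (two bars). Starts at off. About 0.13 rad of play each way in a position; locked there while it stands out, turns freely pushed in.
- selector_push (a joint): How far the selector is pushed in (along deck -z), m: 0 standing out, 0.007 at its stop. Spring: 3.6 N standing out, 7.8 N at the stop. Beyond 0.005 it can turn. Let go within 0.18 rad of a position it springs out and locks; let go in between it stays in at about 0.0045.
- selector_grip (a point): Centre of the fan selector's grip ridge. Black knob beside the recess, at deck x = -15, y = -140, axis along deck z. Disc 44 across, top at deck z = 23 when out; on it a straight ridge 42 long, 12 wide, 23 high (z 23 to 46), this point mid-height (34.5). Site x runs along the ridge to its white pointer (up the slope at off, turns with the knob), z out of the face.
- bottle: Bystander: brown glass jar with black cap, 54 across, 100 high, standing behind the work. Origin under its middle.
- brush: Bystander: flat dusting brush, 200 long, 42 wide, lying on the table behind the work. Origin at its middle, on the table.
- book: Bystander: old leather-bound book, 220 x 310 x 60, lying on the table at the left. Origin under its middle.
Things that resemble listed ones, but are neither listed nor needed, are in the scene too. There is more than one size of the grille; the job needs the larger.

How it is judged:
On the way, in this order (a step that is already met when the one before it is completed fails the run):
1. one long edge of the grille is tucked under the lip while the grille is tilted to the sloping face (((x of grille_edge_a in the frame of deck above 0.056 m and z of grille_edge_a in the frame of deck between -0.004 and 0.01 m) or (x of grille_edge_b in the frame of deck above 0.056 m and z of grille_edge_b in the frame of deck between -0.004 and 0.01 m)) and angle between the z axis of grille and the z axis of deck, either way round above 0.05 rad and y of grille in the frame of deck between -0.008 and 0.008 m), for 0.1 s.
2. the grille lies home and flat in the recess (x of grille in the frame of deck between -0.005 and 0.005 m and y of grille in the frame of deck between -0.005 and 0.005 m and z of grille in the frame of deck between -0.003 and 0.0025 m and angle between the z axis of grille and the z axis of deck, either way round below 0.035 rad and angle between the x axis of grille and the x axis of deck, either way round below 0.05 rad), for 0.2 s.
3. the selector stands out at the first speed (value of joint selector between 0.85 and 1.25 rad and value of joint selector_push below 0.0015 m), for 0.2 s.
At the end, for the whole second after the job is handed in: Grille at rest in the recess: underside on its floor within 2.5 mm, centred within 5 mm, parallel to the face within 2 degrees and square within 2.8 degrees, so its upper edge is under the lip; selector at the first speed (0.85 to 1.25 rad) and sprung out (in by less than 1.5 mm) (all of step 2 and all of step 3 and linear speed of grille below 0.01 m/s and angular speed of grille below 0.05 rad/s); the robot touches nothing.
It fails at once if the bottle is pushed or lifted more than 3 cm from its place (distance of bottle from where it was at the start of the episode above 0.03 m).
It fails at once if the brush is pushed or lifted more than 3 cm from its place (distance of brush from where it was at the start of the episode above 0.03 m).
It fails at once if the book is pushed or lifted more than 3 cm from its place (distance of book from where it was at the start of the episode above 0.03 m).
It also fails if it takes over 62 s, if anything falls off the work surface, if the arm or the gripper's body presses on something with over 40 N, if the wrist force passes 120 N, or if a joint passes its speed limit or range.

ROBOT

A 6-joint arm with a two-finger parallel gripper is mounted at the origin on the work surface. World frame = base frame: x ahead of the robot, y to its left, z up, the work surface at z = 0. Lengths are in m, angles in rad, forces in N, time in s.
With the tool pointing down it reaches from about 0.275 to 1 m from the base axis. Payload 8.4 kg.
Tool frame: the origin (TCP) lies midway between the tips of the shut fingers; the grasp point (between the pads) lies 19 mm behind it (grasp_offset is the distance from the TCP to the grasp point, in m); z points along the fingers, y is the direction in which the jaws open and shut (so a half turn about z gives the same grasp; the last joint's range is limited). The gripper opens to 85 mm and grips with 20 to 120 N. Pads are 22 mm wide; open, the fingers measure 114 mm over their backs; the gripper's body (76 mm by 85 mm) begins 54 mm behind the grasp point. The pads swing forward as they close: fully open they stand 13 mm farther back than shut.
Start: joints at [1.319, 0.353, 1.633, -0, 1.155, -0.002], TCP at [0.155, 0.606, 0.231] pointing down, gripper open.
Joint ranges: [-2.63, 2.63], [-0.92, 2.1], [0.06, 2.66], [-1.3, 4.44], [0, 2.69], [-3.02, 3.02]. Speed limits (rad/s): [2.22, 2.22, 2.79, 3.14, 3.14, 3.14].

INTERFACE

Orientations are given as a unit quaternion [w, x, y, z].
In Python, from plant import * gives the robot as it stands.
- The arm moves only by the tool step_arm, never from a script. Its argument "moves" is a list of rows, each a list of 3 entries, a list of its own where there are three numbers: the turn, a rotation vector about the tool's x, y, z in rad, then the shift along the tool's x, y, z in mm, then the opening in per cent of the stroke, from 0 (shut) to 100 (fully open). A call has 1 to 10 rows; each row is the pose to reach, as a shift and turn from the pose commanded when the call began, along the tool's axes at that moment; what a row does not reach only later rows make up. A row lasts 1/12 s, in which the tool goes at most 41.7 mm and 7.16 degrees, less where a joint would pass 70% of its speed; a pose out of reach is approached as far as the arm can. A call with a gripper value outside its range is refused whole. The fingers move at their own pace and stop on an object; the grip force is fixed at half the most. Time passes only in rows, so rows that repeat a pose let the fingers close. It gives the time, the measured TCP pose, the force and the opening at its end, in the units of the state.
- get_state(): the state, without advancing time (a new reading comes with each control period).
- get_image(name): name is "scene" or "top" or "wrist"; returns the picture (480x640x3 uint8, red, green, blue); there is no depth.
- get_calibration(name): a dict with "mtx" (3x3 intrinsics, pixels), "R" (3x3) and "t" (3): a world point X has camera coordinates R X + t; the wrist camera has in their place "T_tool_cam" (4x4, takes a point from camera to tool coordinates, whose origin is the TCP and whose axes are the flange's). Camera axes: x right, y down, z forward; pixel columns grow to the right and rows downward; lengths in m; the calibration is good to about 2 mm. The wrist camera is an equidistant fisheye: a pixel r from the principal point sees the ray r / f radians off the axis. A picture is of the moment at which its call begins: read the wrist's pose just before it. get_calibration takes no time and is no camera call.
- finish_job(): hands the job in, once; it reports no verdict.
The state is a dict: "time_s": time; "joint_pos": joint angles; "qvel": joint speeds; "joint_torque": joint torques, N m; "eef_pos": TCP position; "ee_rot": TCP orientation; "contact_force": force on the tool from outside, world axes, zero at the start; "moment": the same for the moment, N m; "gripper_width": opening from 0.0 (shut) to 1.0 (fully open).
Only numpy, scipy, OpenCV 4.12 (cv2) and the standard library are available. Lean on these libraries where they do the work, as an engineer would, in place of code of your own. Each camera call takes 0.05 s, during which the arm holds its last target. There are 200 camera calls.

## Working session

There is one attempt and no reset: what is moved stays moved. The work goes in short steps, Python scripts to look and compute and a tool call to move; the robot and the scene stay as the last step left them, time stands still between calls to the robot, and variables do not carry over. Pictures are saved under pics/ and viewed, about 8 in all and at most 12, crops included, and the job is handed in when it is done.

Besides the shell and the picture viewer there is one more tool, called after "Call:" by a JSON object that holds its "name" and its "arguments". step_arm: Moves the arm, as the interface text tells. Its arguments: {"type":"object","properties":{"moves":{"type":"array","items":{"type":"array"}}},"required":["moves"]}

```bash
mkdir -p pics; python3 - <<'E'
from plant import *
import cv2,numpy as np
for n in("scene","top"):
    im=get_image(n); cv2.imwrite(f"pics/{n}0.png",im[:,:,::-1])
    c=get_calibration(n); print(n,c)
print(get_calibration("wrist")); print(get_state())
E
```

```text
scene {'mtx': array([[444.79054054,   0.        , 315.77621417],
       [  0.        , 444.79054054, 238.49226925],
       [  0.        ,   0.        ,   1.        ]]), 'R': array([[ 0.73160986,  0.68155827, -0.01501145],
       [ 0.53772354, -0.5904678 , -0.60183151],
       [-0.41904702,  0.43223385, -0.79848199]]), 't': array([-0.55093709, -0.13929618,  1.37948266])}
top {'mtx': array([[442.49333023,   0.        , 320.70303289],
       [  0.        , 442.49333023, 238.07971855],
       [  0.        ,   0.        ,   1.        ]]), 'R': array([[-1.69613726e-02, -9.99854493e-01, -1.81774148e-03],
       [-9.94923390e-01,  1.70580302e-02, -9.91789857e-02],
       [ 9.91955615e-02,  1.26301782e-04, -9.95067950e-01]]), 't': array([0.19708428, 0.56544218, 1.25902198])}
{'mtx': array([[371.64829954,   0.        , 318.23143743],
       [  0.        , 371.64829954, 238.52259926],
       [  0.        ,   0.        ,   1.        ]]), 'T_tool_cam': array([[ 3.74099488e-04, -9.60753195e-01, -2.77404324e-01,
         7.02607950e-02],
       [ 9.99999929e-01,  3.74496455e-04,  5.15521737e-05,
  
[... 178 characters left out ...]
.00000000e+00]])}
{'time_s': 0.1, 'joint_pos': array([ 1.31858985e+00,  3.53584997e-01,  1.63402842e+00,  2.25966280e-05,
        1.15522450e+00, -2.41694240e-03]), 'qvel': array([-0.0007769 , -0.00162416, -0.00094548, -0.00034292, -0.0009112 ,
       -0.0017126 ]), 'joint_torque': array([-1.36290935e-03, -6.06355691e+01, -3.42821145e+01, -4.44874320e-05,
        3.85552092e-03,  1.59384655e-05]), 'eef_pos': array([0.15439922, 0.60519762, 0.23064636]), 'ee_rot': array([-8.93041847e-05,  1.24574827e-01,  9.92210020e-01, -6.16277824e-04]), 'contact_force': array([0.36765722, 1.39291907, 0.56404832]), 'moment': array([-0.02087859, -0.02082011,  0.03047837]), 'gripper_width': 1.0029134378945403}
```

View pics/scene0.png

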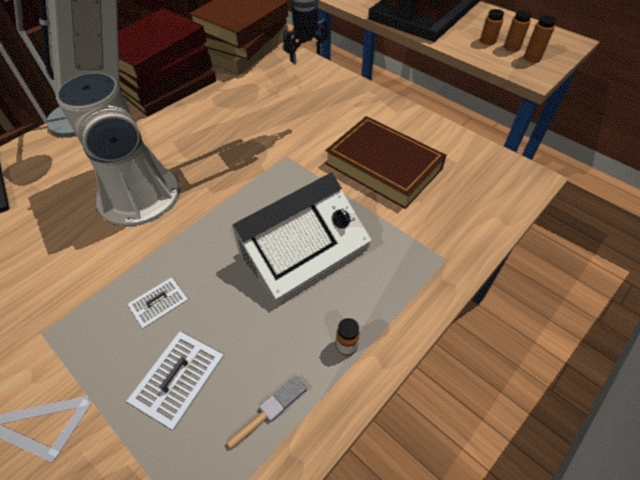

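View pics/top0.png

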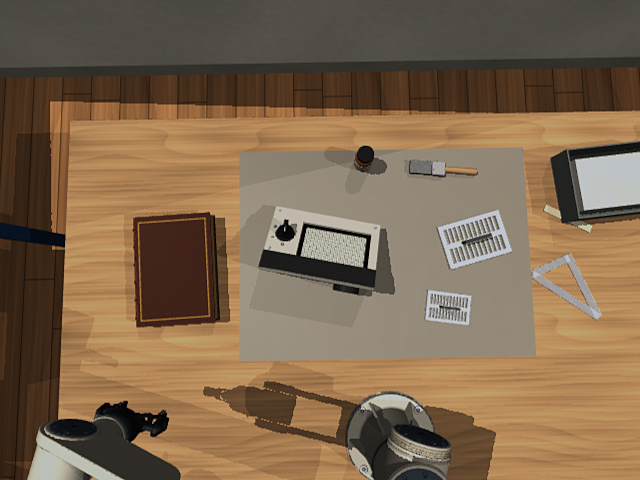

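The scene shows the larger grille lying to the robot's right, at top (475,240), with the handle along its long axis. The extractor is near top (325,248), with its lip towards the robot and the knob at (285,231). Next I'll enlarge both views.

```bash
python3 - <<'E'
import cv2,numpy as np
a=cv2.imread("pics/top0.png")[195:300,250:400]; a=cv2.resize(a,None,fx=5,fy=5,interpolation=cv2.INTER_CUBIC)
b=cv2.imread("pics/scene0.png")[170:302,225:380]; b=cv2.resize(b,None,fx=4.5,fy=4.5,interpolation=cv2.INTER_CUBIC)
c=cv2.imread("pics/top0.png")[200:275,430:520]; c=cv2.resize(c,None,fx=5,fy=5,interpolation=cv2.INTER_CUBIC)
d=cv2.imread("pics/scene0.png")[325:435,120:230]; d=cv2.resize(d,None,fx=3.2,fy=3.2,interpolation=cv2.INTER_CUBIC)
cv2.imwrite("pics/a.png",a);cv2.imwrite("pics/b.png",b)
h=max(c.shape[0],d.shape[0]);o=np.zeros((h,c.shape[1]+d.shape[1],3),np.uint8);o[:c.shape[0],:c.shape[1]]=c;o[:d.shape[0],c.shape[1]:]=d
cv2.imwrite("pics/c.png",o);print(c.shape,o.shape)
E
```

```text
(375, 450, 3) (375, 802, 3)
```

View pics/a.png

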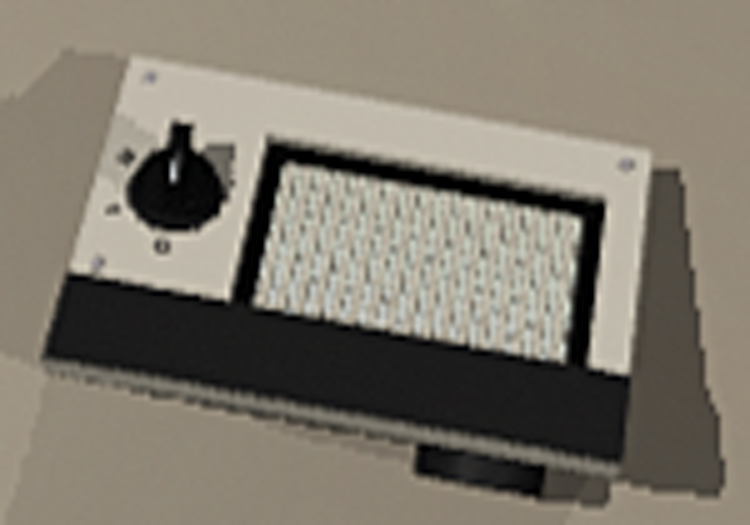

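View pics/b.png

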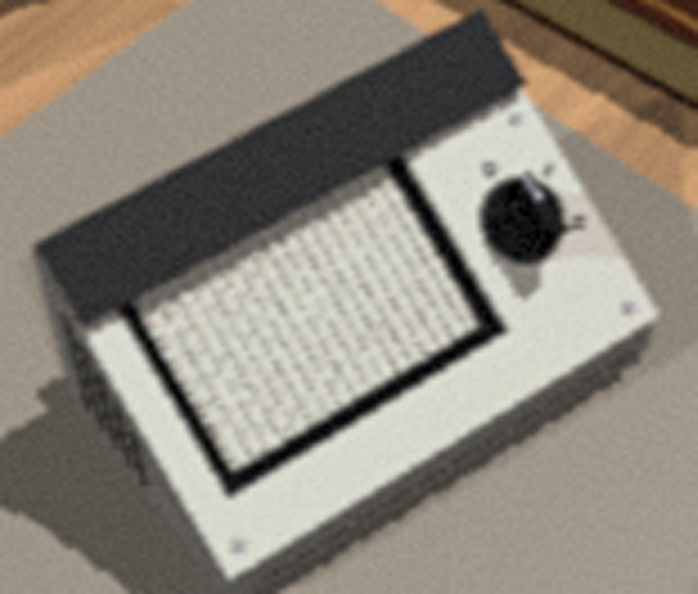

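View pics/c.png

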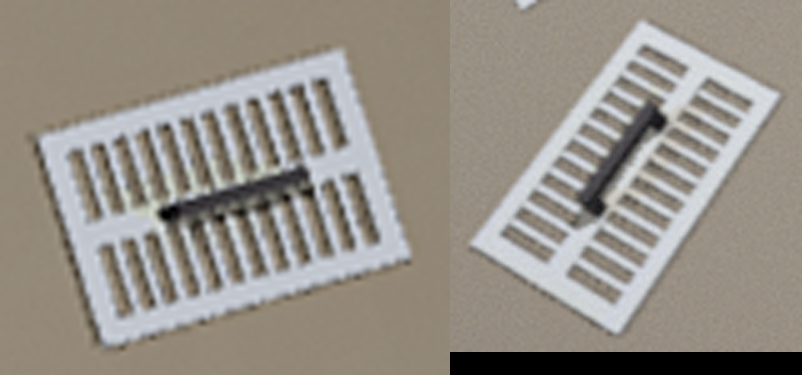

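Top crop: the lip corners are at (68,275) and (632,377), the recess's low corners at (265,140) and (605,200), and the knob at (176,190). The scene crop and the grille crop also give clean corners, so I'll fit poses from all of them.

```bash
cat > h.py <<'E'
import numpy as np
from scipy.optimize import least_squares
from scipy.spatial.transform import Rotation as Ro
from plant import *
def proj(n,X):
    c=get_calibration(n); p=(np.atleast_2d(X)@c["R"].T+c["t"])@c["mtx"].T
    return p[:,:2]/p[:,2:]
def deckT(p):  # x,y,yaw -> R,t
    return (Ro.from_euler('z',p[2])*Ro.from_euler('y',-np.pi/6)).as_matrix(), np.array([p[0],p[1],.095])
def q2R(q): return Ro.from_quat([q[1],q[2],q[3],q[0]]).as_matrix()
def tool(s): return q2R(s["ee_rot"]), np.array(s["eef_pos"])
def move(R0,p0,R1,p1):
    "turn (rotvec) and shift mm in the tool frame"
    return Ro.from_matrix(R0.T@R1).as_rotvec().round(4), (R0.T@(p1-p0)*1e3).round(1)
E
python3 - <<'E'
from h import *
P=np.array
dp=P([[53.5,120,16],[53.5,-185,16],[-102,-185,7],[-102,120,7],[-67.5,-97.5,7],[-67.5,97.5,7],[-15,-140,20]])/1e3
dt=P([[632,377],[68,275],[130,58],[652,150],[265,140],[605,200],[176,190]])/5+[250,195]
ds=P([[85,325],[523,82],[655,315],[230,580],[503,327],[232,492],[521,222]])/4.5+[225,170]
def f(p):
    R,t=deckT(p); X=dp@R.T+t
    return np.r_[proj("top",X)-dt,proj("scene",X)-ds].ravel()
r=least_squares(f,[.5,.15,3.0],loss='soft_l1'); print("deck",r.x.round(4)); print(f(r.x).reshape(2,-1,2).round(1))
gp=P([[65,95,6],[-65,95,6],[-65,-95,6],[65,-95,6]])/1e3
gt=P([[38,137],[108,345],[408,262],[342,48]])/5+[430,200]
gs=P([[168,333],[22,242],[192,20],[330,95]])/3.2+[120,325]
def order(n,uv): return uv
def g(p,full=1):
    X=gp@Ro.from_euler('z',p[2]).as_matrix().T+[p[0],p[1],0]
    a=proj("top",X)-gt; S=proj("scene",X); b=S[:,None]-gs[None]; i=np.linalg.norm(b,axis=2).argmin(1)
    return np.r_[a,b[range(4),i]].ravel()
q=least_squares(g,[.5,-.2,0.2],loss='soft_l1'); print("grille",q.x.round(4)); print(g(q.x).reshape(2,-1,2).round(1))
E
```

```text
deck [0.5332 0.1517 2.9499]
[[[ 0.1 -1.2]
  [-0.3 -0.8]
  [-0.4  0.4]
  [-0.3  0.3]
  [ 0.4 -1.4]
  [ 0.4 -1.5]
  [-0.1 -2.1]]

 [[-1.1 -0.1]
  [-0.3 -0.5]
  [-0.9 -2.1]
  [-1.4 -2. ]
  [ 0.6 -0.2]
  [-1.4  0.9]
  [ 0.6 -2.5]]]
grille [ 0.5623 -0.2675  0.2633]
[[[-0.3 -1.2]
  [-1.  -0.6]
  [ 0.4 -1.8]
  [-0.2 -0.9]]

 [[-0.2 -0.7]
  [-0.6 -0.7]
  [-1.1 -0.3]
  [-0.7 -0.1]]]
```

```bash
python3 - <<'E'
from h import *
s=get_state();R,p=tool(s);print(R.round(3))
for n,a in(("g",.2633),("g+pi",.2633-np.pi)):
    y=np.array([np.cos(a),np.sin(a),0]);z=np.array([0,0,-1.]);R1=np.c_[np.cross(y,z),y,z]
    print(n,R1[:,0].round(2),"yaw change",Ro.from_matrix(R1@R.T).as_rotvec().round(3),move(R,p,R1,np.array([.5623,-.2675,.21])))
E
```

```text
[[-0.969  0.247 -0.   ]
 [ 0.247  0.969 -0.001]
 [ 0.    -0.001 -1.   ]]
g [-0.26  0.97  0.  ] yaw change [ 1.000e-03 -1.000e-03 -1.058e+00] (array([-1.1000e-03,  6.0000e-04,  1.0577e+00]), array([-611. , -744.7,   21.6]))
g+pi [ 0.26 -0.97  0.  ] yaw change [1.000e-03 1.000e-03 2.084e+00] (array([-7.0000e-04, -1.3000e-03, -2.0839e+00]), array([-611. , -744.7,   21.6]))
```

Call:
{"name": "step_arm", "arguments": {"moves": [[[0, 0, 0.11], [-40, -10, -5], 100], [[0, 0, 0.21], [-75, -30, -10], 100], [[0, 0, 0.32], [-110, -50, -20], 100], [[0, 0, 0.42], [-145, -70, -25], 100], [[0, 0, 0.53], [-180, -95, -30], 100], [[0, 0, 0.63], [-212, -118, -40], 100], [[0, 0, 0.74], [-246, -141, -45], 100], [[0, 0, 0.85], [-280, -164, -50], 100], [[0, 0, 0.95], [-314, -187, -55], 100], [[0, 0, 1.06], [-346, -211, -60], 100]]}}

```text
time_s: 0.93
eef_pos: [0.4386, 0.3138, 0.2914]
ee_rot: [0.0, 0.611, 0.792, -0.0]
contact_force: [0.5, 1.1, 0.7]
gripper_width: 1.002
```

```bash
python3 - <<'E'
from h import *
R,p=tool(get_state());print(R.round(3),p.round(4))
print(move(R,p,R,np.array([.52,.17,.32])))
E
```

```text
[[-0.253  0.967 -0.   ]
 [ 0.967  0.253 -0.   ]
 [-0.    -0.    -1.   ]] [0.4386 0.3138 0.2914]
(array([0., 0., 0.]), array([-159.7,   42.3,  -28.6]))
```

Call:
{"name": "step_arm", "arguments": {"moves": [[[0, 0, 0], [-40, 10, -7], 100], [[0, 0, 0], [-80, 20, -14], 100], [[0, 0, 0], [-120, 30, -21], 100], [[0, 0, 0], [-160, 42, -28], 100], [[0, 0, 0], [-160, 42, -28], 100], [[0, 0, 0], [-160, 42, -28], 100]]}}

```text
time_s: 1.43
eef_pos: [0.5204, 0.1699, 0.3193]
ee_rot: [0.0, 0.611, 0.792, 0.0]
contact_force: [-0.9, 0.0, -0.7]
gripper_width: 0.997
```

```bash
cat >> h.py <<'E'
import cv2,json
def shot(name):
    s=get_state(); im=get_image("wrist"); cv2.imwrite(f"pics/{name}.png",im[:,:,::-1])
    json.dump([list(map(float,s["eef_pos"])),list(map(float,s["ee_rot"]))],open(f"pics/{name}.json","w"))
def wproj(name,X):
    p,q=json.load(open(f"pics/{name}.json")); c=get_calibration("wrist"); T=c["T_tool_cam"]
    Xt=(np.atleast_2d(X)-np.array(p))@q2R(q); Xc=(Xt-T[:3,3])@T[:3,:3]
    r=np.hypot(Xc[:,0],Xc[:,1]); th=np.arctan2(r,Xc[:,2]); m=c["mtx"]
    return np.c_[m[0,0]*th*Xc[:,0]/r+m[0,2], m[1,1]*th*Xc[:,1]/r+m[1,2]]
def crop(name,x0,y0,x1,y1,f):
    im=cv2.imread(f"pics/{name}.png")[y0:y1,x0:x1]
    cv2.imwrite(f"pics/{name}_c.png",cv2.resize(im,None,fx=f,fy=f,interpolation=cv2.INTER_CUBIC))
E
python3 - <<'E'
from h import *
shot("w1"); s=get_state(); print(s["eef_pos"],s["time_s"])
R,t=deckT([.5332,.1517,2.9499])
dp=np.array([[53.5,120,16],[53.5,-185,16],[-102,-185,7],[-102,120,7],[-67.5,-97.5,7],[-67.5,97.5,7],[-15,-140,46]])/1e3
print(wproj("w1",dp@R.T+t).round(1))
E
```

```text
[0.51946143 0.17122354 0.31894264] 1.4833
[[239.  324.8]
 [378.6  34.9]
 [466.7 110.6]
 [347.6 331.2]
 [415.4 166. ]
 [335.1 314.7]
 [428.3 118.1]]
```

View pics/w1.png

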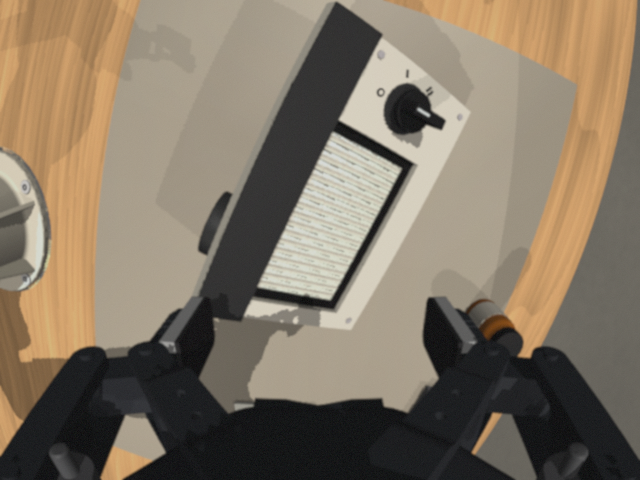

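The wrist picture shows the whole extractor close to prediction: low recess corners near (413,164) and (335,308), lip corners near (382,38) and (240,321). I'll enlarge it for sub-pixel readings.

```bash
python3 - <<'E'
import cv2,numpy as np
i=cv2.imread("pics/w1.png"); f=lambda a:cv2.resize(a,None,fx=4,fy=4,interpolation=cv2.INTER_CUBIC)
a=f(i[26:176,326:476]); b=f(i[280:335,225:360])
o=np.zeros((600,800,3),np.uint8); b=f(i[285:335,230:360])
o=np.zeros((800,600,3),np.uint8)
# top piece 150x... scale 4 -> 600x(100*4); bottom 130x50 -> 520x200
a=f(i[26:126,326:476]); o=np.zeros((600,600,3),np.uint8); o[:400]=a; o[400:600,:520]=b
c=f(i[140:190,380:420]); p=np.zeros((600,800,3),np.uint8); p[:,:600]=o; p[:200,620:780]=c
cv2.imwrite("pics/w1c.png",p)
E
```

```text
(no output)
```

View pics/w1c.png

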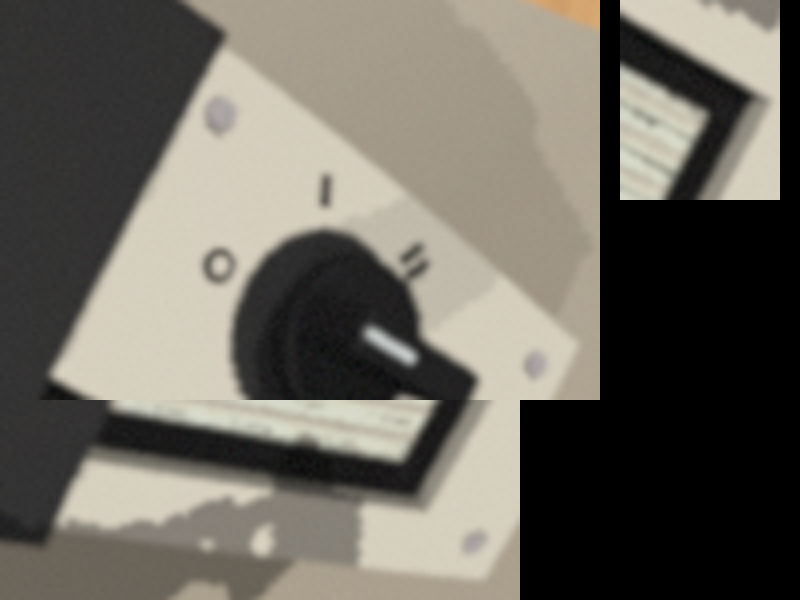

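```bash
python3 - <<'E'
from h import *
dp=np.array([[53.5,120,16],[53.5,-185,16],[-102,-185,7],[-102,120,7],[-67.5,-97.5,7],[-67.5,97.5,7],[-67.5,-97.5,0],[-67.5,97.5,0]])/1e3
uv=np.array([[240.9,320.4],[381.6,34.6],[470.1,111.4],[351.4,329.4],[417.1,163.9],[335.6,311.6],[412.6,163.4],[333.6,308.4]])
for k in (slice(0,8),slice(4,8)):
    def f(p):
        R,t=deckT(p); return (wproj("w1",dp@R.T+t)-uv)[k].ravel()
    r=least_squares(f,[.5332,.1517,2.95]); print(r.x.round(4)); print(f(r.x).reshape(-1,2).round(1).tolist())
R,p=tool(get_state())
a=.2633;y=np.array([np.cos(a),np.sin(a),0]);z=np.array([0,0,-1.]);R1=np.c_[np.cross(y,z),y,z]
print(move(R,p,R1,np.array([.5623,-.2675,.16])))
E
```

```text
[0.5348 0.1547 2.943 ]
[[-0.5, 1.8], [1.0, -1.7], [-0.9, -1.7], [-2.8, 0.3], [0.8, 0.6], [0.9, 1.4], [1.2, -0.9], [0.0, 1.1]]
[0.5339 0.1551 2.9417]
[[0.2, 0.1], [0.1, 0.9], [0.5, -1.4], [-0.7, 0.7]]
(array([-0.0007, -0.0004, -0.0046]), array([-435.1,  -70.7,  158.8]))
```

Call:
{"name": "step_arm", "arguments": {"moves": [[[0, 0, 0], [-40, -6, 0], 100], [[0, 0, 0], [-80, -12, 0], 100], [[0, 0, 0], [-120, -18, 5], 100], [[0, 0, 0], [-160, -24, 12], 100], [[0, 0, 0], [-198, -30, 25], 100], [[0, 0, 0], [-236, -36, 40], 100], [[0, 0, 0], [-272, -42, 58], 100], [[0, 0, 0], [-308, -48, 76], 100], [[0, 0, 0], [-344, -54, 94], 100], [[0, 0, 0], [-380, -60, 112], 100]]}}

```text
time_s: 2.32
eef_pos: [0.5595, -0.2104, 0.206]
ee_rot: [-0.0, 0.608, 0.794, 0.0]
contact_force: [0.2, 0.2, 0.8]
gripper_width: 1.002
```

Call:
{"name": "step_arm", "arguments": {"moves": [[[0, 0, 0], [-30, -5, 25], 100], [[0, 0, 0], [-55, -11, 47], 100], [[0, 0, 0], [-55, -11, 47], 100], [[0, 0, 0], [-55, -11, 47], 100]]}}

```text
time_s: 2.65
eef_pos: [0.5623, -0.2656, 0.1582]
ee_rot: [-0.002, 0.609, 0.793, -0.0]
contact_force: [0.4, 0.4, 0.5]
gripper_width: 1.0
```

```bash
python3 - <<'E'
from h import *
shot("w2"); s=get_state(); print(s["eef_pos"],s["time_s"])
gp=np.array([[65,95,6],[-65,95,6],[-65,-95,6],[65,-95,6],[5,40,40],[-5,40,40],[-5,-40,40],[5,-40,40]])/1e3
X=gp@Ro.from_euler('z',.2633).as_matrix().T+[.5623,-.2675,0]
print(wproj("w2",X).round(1).tolist())
E
```

```text
[ 0.56305435 -0.26514154  0.15958321] 2.7
[[399.0, 109.8], [234.0, 110.4], [246.0, 327.9], [388.5, 327.9], [323.4, 183.0], [309.1, 183.0], [310.1, 288.6], [323.2, 288.6]]
```

View pics/w2.png

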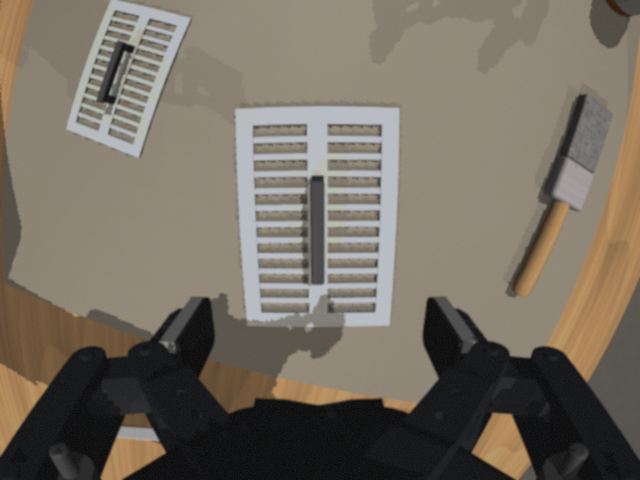

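The wrist view shows the grille square to the jaws, about 2 mm from prediction: corners (236,107), (400,107), (390,326), (247,326), with the bar at x≈317. I'll go straight down and grip.

Call:
{"name": "step_arm", "arguments": {"moves": [[[0, 0, 0], [0, 0, 35], 100], [[0, 0, 0], [0, 0, 70], 100], [[0, 0, 0], [0, 0, 105], 80], [[0, 0, 0], [0, 0, 130], 60], [[0, 0, 0], [0, 0, 145], 40], [[0, 0, 0], [0, 0, 145], 20], [[0, 0, 0], [0, 0, 145], 0], [[0, 0, 0], [0, 0, 145], 0], [[0, 0, 0], [0, 0, 145], 0], [[0, 0, 0], [0, 0, 145], 0]]}}

```text
time_s: 3.53
eef_pos: [0.5646, -0.2666, 0.0174]
ee_rot: [0.001, 0.609, 0.793, 0.001]
contact_force: [0.6, 4.9, 7.8]
gripper_width: 0.107
```

```bash
cat > plan.py <<'E'
from h import *
D=[.5345,.1545,2.9425]
def goal(xe,th,y=0,hg=None,lift=0,G=None,D=D):
    """tool pose with grille's lip-side underside edge at deck (xe,y,lift), lower edge raised by th.
    G: 4x4-like (Rtg,ptg) grille in tool"""
    R,t=deckT(D)
    Rg=R@Ro.from_euler('y',th).as_matrix()@Ro.from_euler('z',np.pi).as_matrix()
    # grille x = -deck x ; edge_b (x=-65) under the lip
    pg=t+R@np.array([xe,y,lift])-Rg@np.array([-.065,0,0])
    Rt=Rg@G[0].T; return Rt, pg-Rt@G[1]
# tool in grille: grasp as commanded (tool y=+grille x, tool z down)
def grasp(R,p,g):
    Rg=Ro.from_euler('z',g[2]).as_matrix(); return R.T@Rg, R.T@(np.array([g[0],g[1],0])-p)
E
python3 - <<'E'
from plan import *
R,p=tool(get_state());print(p,get_state()["gripper_width"])
G=grasp(R,p,[.5626,-.2648,.2633]);print(G)
for xe,th,l in((.045,.35,.06),(.045,.35,.01),(.06,.35,.001),(.065,0,0)):
    R1,p1=goal(xe,th,lift=l,G=G);print(R1.round(3).tolist(),p1.round(4),move(R,p,R1,p1))
E
```

```text
[ 0.56461278 -0.26655388  0.01739704] 0.10706984674819679
(array([[ 0.00220829,  0.99999649, -0.00146454],
       [ 0.99999391, -0.00220432,  0.00270427],
       [ 0.00270103, -0.0014705 , -0.99999527]]), array([ 0.00223949, -0.00153886,  0.01738968]))
[[0.2, 0.966, -0.167], [0.98, -0.197, 0.032], [-0.002, -0.17, -0.985]] [0.5924 0.1406 0.1751] (array([0.1713, 0.0385, 0.4611]), array([ 385.9,  132.4, -157.9]))
[[0.2, 0.966, -0.167], [0.98, -0.197, 0.032], [-0.002, -0.17, -0.985]] [0.5679 0.1455 0.1318] (array([0.1713, 0.0385, 0.4611]), array([ 397.1,  109.9, -114.7]))
[[0.2, 0.966, -0.167], [0.98, -0.197, 0.032], [-0.002, -0.17, -0.985]] [0.5508 0.149  0.1315] (array([0.1713, 0.0385, 0.4611]), array([ 404.8,   94.2, -114.5]))
[[0.199, 0.85, -0.488], [0.98, -0.174, 0.097], [-0.002, -0.498, -0.867]] [0.5439 0.1504 0.1093] (array([0.5151, 0.1187, 0.4513]), array([408. ,  87.8, -92.3]))
```

Call:
{"name": "step_arm", "arguments": {"moves": [[[0, 0, 0], [0, 0, -15], 0], [[0, 0, 0], [0, 0, -35], 0], [[0, 0, 0], [0, 0, -65], 0], [[0, 0, 0], [0, 0, -100], 0], [[0, 0, 0], [0, 0, -140], 0], [[0, 0, 0], [0, 0, -175], 0], [[0, 0, 0.05], [20, 7, -205], 0], [[0, 0, 0.1], [50, 17, -220], 0], [[0, 0, 0.15], [85, 29, -230], 0], [[0, 0, 0.2], [122, 42, -230], 0]]}}

```text
time_s: 4.37
eef_pos: [0.5733, -0.1377, 0.2491]
ee_rot: [0.003, 0.687, 0.727, 0.001]
contact_force: [0.8, -0.1, -2.3]
gripper_width: 0.104
```

```bash
python3 - <<'E'
from plan import *
import pickle
s=get_state();R,p=tool(s);print(p,s["gripper_width"],s["contact_force"])
a=0.2633
G=(np.array([[0,1,0],[1,0,0],[0,0,-1.]]),np.array([.001,0,.015]))  # nominal grasp
pickle.dump(G,open("G.pkl","wb"))
R1,p1=goal(.045,.35,lift=.08,G=G);print(p1,move(R,p,R1,p1))
E
```

```text
[ 0.57326616 -0.13773307  0.24911672] 0.10361119571189176 [ 0.79229054 -0.06804373 -2.2743003 ]
[0.60060883 0.14014136 0.19032925] (array([0.1783, 0.0233, 0.255 ]), array([276. ,  42.7,  58.5]))
```

Call:
{"name": "step_arm", "arguments": {"moves": [[[0, 0, 0.03], [35, 5, 0], 0], [[0.02, 0, 0.06], [75, 11, 0], 0], [[0.05, 0.005, 0.1], [115, 17, 0], 0], [[0.08, 0.01, 0.14], [155, 24, 0], 0], [[0.11, 0.015, 0.18], [195, 31, 0], 0], [[0.15, 0.02, 0.22], [235, 37, 2], 0], [[0.178, 0.023, 0.255], [262, 41, 10], 0], [[0.178, 0.023, 0.255], [276, 43, 20], 0], [[0.178, 0.023, 0.255], [276, 43, 25], 0], [[0.178, 0.023, 0.255], [276, 43, 25], 0]]}}

```text
time_s: 5.2
eef_pos: [0.5972, 0.1399, 0.2188]
ee_rot: [-0.069, 0.769, 0.633, -0.058]
contact_force: [-0.8, -1.4, -2.8]
gripper_width: 0.102
```

```bash
python3 - <<'E'
from plan import *
import pickle
G=pickle.load(open("G.pkl","rb"))
shot("w3"); s=get_state(); R,p=tool(s); print(p,s["time_s"])
# predicted grille corners in the wrist image given nominal grasp; deck points too
gp=np.array([[65,95,6],[-65,95,6],[-65,-95,6],[65,-95,6]])/1e3
print(wproj("w3",(gp@G[0].T+G[1])@R.T+p).round(1).tolist())
Rd,t=deckT(D); dp=np.array([[-67.5,-97.5,7],[-67.5,97.5,7],[53.5,-185,16],[53.5,120,16],[-102,-185,7],[-102,120,7]])/1e3
print(wproj("w3",dp@Rd.T+t).round(1).tolist())
R1,p1=goal(.045,.35,lift=.02,G=G);print(move(R,p,R1,p1))
R1,p1=goal(.045,.35,lift=.002,G=G);print(move(R,p,R1,p1))
E
```

```text
[0.59751364 0.13912391 0.21972148] 5.25
[[473.7, 86.9], [161.8, 86.6], [206.8, 441.0], [427.9, 441.6]]
[[350.6, 99.6], [344.6, 328.4], [192.5, -22.6], [212.6, 377.6], [389.0, 1.8], [376.7, 342.1]]
(array([-0.0062,  0.002 ,  0.005 ]), array([  1.8, -12.2,  84.9]))
(array([-0.0062,  0.002 ,  0.005 ]), array([  1.9, -18.2, 101.8]))
```

View pics/w3.png

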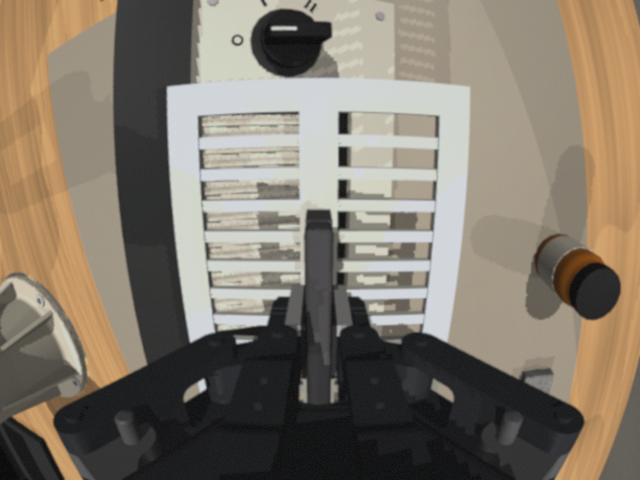

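The wrist view shows the grille held square. Its far corners at (167,86) and (471,86) put it about 4 mm lower in the grip than nominal, so I'll correct that and lower it.

```bash
python3 - <<'E'
from plan import *
import pickle
s=get_state(); R,p=tool(s)
G=(np.array([[0,1,0],[1,0,0],[0,0,-1.]]),np.array([.0027,.0005,.018]))
gp=np.array([[65,95,6],[-65,95,6]])/1e3
print(wproj("w3",(gp@G[0].T+G[1])@R.T+p).round(1).tolist())
pickle.dump(G,open("G.pkl","wb"))
for xe,l in((.045,.03),(.045,.013)):
    R1,p1=goal(xe,.35,lift=l,G=G);print(move(R,p,R1,p1))
E
```

```text
[[472.0, 83.9], [165.6, 83.3]]
(array([-0.0062,  0.002 ,  0.005 ]), array([ 0.1, -9.3, 72.5]))
(array([-0.0062,  0.002 ,  0.005 ]), array([  0.2, -15.1,  88.5]))
```

Call:
{"name": "step_arm", "arguments": {"moves": [[[0, 0, 0], [0, -3, 25], 0], [[-0.003, 0.001, 0.003], [1, -7, 50], 0], [[-0.006, 0.002, 0.005], [1, -9, 70], 0], [[-0.006, 0.002, 0.005], [1, -13, 80], 0], [[-0.006, 0.002, 0.005], [1, -15, 87], 0], [[-0.006, 0.002, 0.005], [1, -15, 87], 0], [[-0.006, 0.002, 0.005], [1, -15, 87], 0]]}}

```text
time_s: 5.83
eef_pos: [0.5696, 0.1465, 0.1384]
ee_rot: [-0.067, 0.771, 0.631, -0.054]
contact_force: [0.3, -0.6, -2.3]
gripper_width: 0.101
```

```bash
python3 - <<'E'
from plan import *
import pickle
G=pickle.load(open("G.pkl","rb")); G[1][0]=.0018; pickle.dump(G,open("G.pkl","wb"))
shot("w4"); im=get_image("scene"); cv2.imwrite("pics/s4.png",im[:,:,::-1])
s=get_state(); R,p=tool(s); print(p,s["contact_force"],s["time_s"])
R1,p1=goal(.045,.35,lift=.002,G=G);print(move(R,p,R1,p1))
a=cv2.resize(cv2.imread("pics/w4.png")[20:140,120:500],None,fx=2.1,fy=2.1,interpolation=cv2.INTER_CUBIC)
b=cv2.resize(im[160:300,225:385,::-1],None,fx=2.4,fy=2.4,interpolation=cv2.INTER_CUBIC)
o=np.zeros((a.shape[0]+b.shape[0],800,3),np.uint8);o[:a.shape[0],:a.shape[1]]=a;o[a.shape[0]:,:b.shape[1]]=b
cv2.imwrite("pics/c4.png",o);print(o.shape)
Rd,t=deckT(D); dp=np.array([[-67.5,-97.5,7],[0,-97.5,7],[-67.5,-97.5,0],[0,-97.5,0],[53,-97.5,0]])/1e3
print((wproj("w4",dp@Rd.T+t)-[120,20]).round(1)*2.1)
E
```

```text
[0.57013842 0.14682242 0.13872591] [-0.04675645 -0.06061271 -3.29952028] 5.9333
(array([ 0.003 , -0.0023, -0.0008]), array([-1.4, -5.5, 14. ]))
(588, 800, 3)
[[557.76 145.74]
 [303.03 132.51]
 [544.74 148.05]
 [296.94 136.5 ]
 [ 75.18 143.85]]
```

View pics/c4.png

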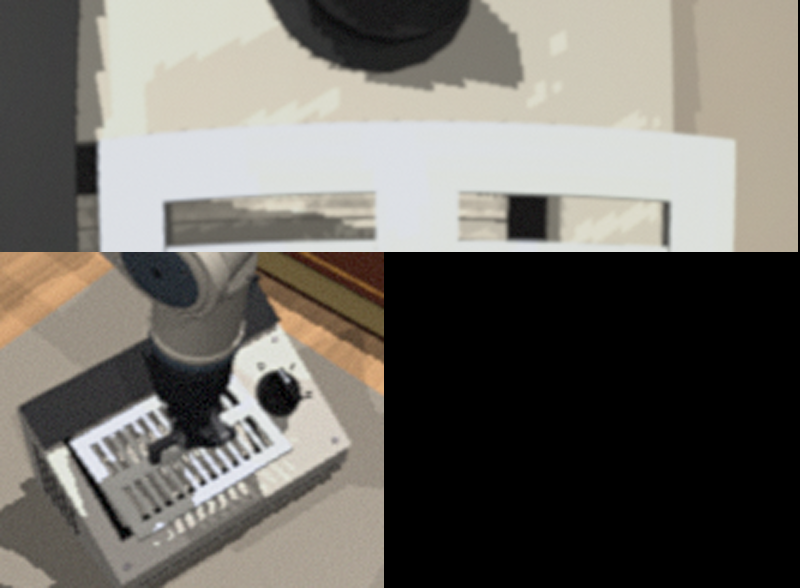

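The wrist crop shows the grille edge parallel to the recess. The recess floor edge is at y≈143 in the crop (144 predicted) and the grille corner at (98,140), so side alignment is within about 1 mm. I'll lower it in.

Call:
{"name": "step_arm", "arguments": {"moves": [[[0, 0, 0], [-1, -2, 4], 0], [[0, 0, 0], [-1, -4, 8], 0], [[0, 0, 0], [-1, -5, 11], 0], [[0, 0, 0], [-1, -5, 13], 0], [[0, 0, 0], [-1, -5, 13], 0]]}}

```text
time_s: 6.35
eef_pos: [0.5611, 0.1474, 0.1248]
ee_rot: [-0.067, 0.771, 0.631, -0.055]
contact_force: [-0.1, 0.6, -3.0]
gripper_width: 0.103
```

```bash
cat > chk.py <<'E'
from plan import *
import pickle,sys
G=pickle.load(open("G.pkl","rb")); Rd,t=deckT(D)
s=get_state(); R,p=tool(s)
Rg=R@G[0]; pg=p+R@G[1]
e=Rd.T@(pg+Rg@np.array([-.065,0,0])-t); c=Rd.T@(pg-t)
print("edge mm",(e*1e3).round(1),"centre",(c*1e3).round(1),"tilt",np.arccos(np.clip((Rg[:,2]@Rd[:,2]),-1,1)).round(3),"yaw err",(Rd.T@Rg)[1,0].round(4))
print("F deck",(Rd.T@s["contact_force"]).round(1),"w",s["gripper_width"].__round__(3),"t",s["time_s"])
for a in sys.argv[1:]:
    xe,th,l=map(float,a.split(","));print(a,*move(R,p,*goal(xe,th,lift=l,G=G)))
E
sed -i 's/^G=pickle.*/&/' chk.py; python3 chk.py .06,.35,.002 .062,.35,.001
```

```text
edge mm [45.5 -0.2  0.6] centre [-15.5  -0.1  22.8] tilt 0.35 yaw err 0.0005
F deck [-1.3 -0.6 -2.7] w 0.103 t 6.35
.06,.35,.002 [-0.0003 -0.0009 -0.0005] [ -0.1 -13.1  -6.3]
.062,.35,.001 [-0.0003 -0.0009 -0.0005] [ -0.1 -15.3  -6.1]
```

Call:
{"name": "step_arm", "arguments": {"moves": [[[0, 0, 0], [0, -4, -2], 0], [[0, 0, 0], [0, -8, -3.5], 0], [[0, 0, 0], [0, -11, -4.7], 0], [[0, 0, 0], [0, -13, -5.5], 0], [[0, 0, 0], [0, -13, -5.5], 0]]}}

```text
time_s: 6.77
eef_pos: [0.5497, 0.1499, 0.1336]
ee_rot: [-0.067, 0.771, 0.631, -0.054]
contact_force: [-0.4, -0.9, -3.0]
gripper_width: 0.104
```

```bash
python3 chk.py .063,.35,.001  .065,.15,.0005 .0655,0,0
```

```text
edge mm [59.9 -0.4  2.2] centre [-1.1 -0.4 24.6] tilt 0.351 yaw err 0.0004
F deck [-1.3  1.  -2.7] w 0.104 t 6.7667
.063,.35,.001 [ 0.001  -0.0015 -0.0004] [-0.3 -3.3  0.2]
.065,.15,.0005 [ 0.201  -0.0016 -0.0003] [-0.3 -3.  13.1]
.0655,0,0 [ 3.51e-01 -1.60e-03 -2.00e-04] [-0.4 -3.7 23.5]
```

Call:
{"name": "step_arm", "arguments": {"moves": [[[0, 0, 0], [0, -1, 0.5], 0], [[0, 0, 0], [0, -2.5, 1], 0], [[0, 0, 0], [0, -2.5, 2], 0], [[0, 0, 0], [0, -2.5, 2], 0]]}}

```text
time_s: 7.1
eef_pos: [0.5473, 0.1503, 0.1315]
ee_rot: [-0.067, 0.771, 0.631, -0.054]
contact_force: [-0.1, 0.4, -1.2]
gripper_width: 0.1
```

```bash
python3 chk.py .064,.2,.000  .065,.08,0 .0655,0,0
```

```text
edge mm [61.1 -0.3 -0.8] centre [ 0.1 -0.3 21.5] tilt 0.351 yaw err 0.0007
F deck [-0.4 -0.4 -1.1] w 0.1 t 7.1
.064,.2,.000 [ 0.1506 -0.0015 -0.0005] [-0.3 -0.5  8.1]
.065,.08,0 [ 0.2706 -0.0015 -0.0005] [-0.3 -0.9 15.8]
.0655,0,0 [ 0.3506 -0.0015 -0.0004] [-0.3 -1.6 21. ]
```

The edge is tucked and touching the floor. Next I'll swing it down.

Call:
{"name": "step_arm", "arguments": {"moves": [[[0.06, 0, 0], [0, -0.3, 3.2], 0], [[0.12, 0, 0], [0, -0.5, 6.4], 0], [[0.18, 0, 0], [0, -0.7, 10], 0], [[0.23, 0, 0], [0, -0.8, 13], 0], [[0.27, 0, 0], [0, -1, 15.5], 0], [[0.27, 0, 0], [0, -1, 15.5], 0]]}}

```text
time_s: 7.6
eef_pos: [0.5441, 0.1506, 0.1149]
ee_rot: [-0.171, 0.755, 0.617, -0.14]
contact_force: [1.0, -0.3, -1.9]
gripper_width: 0.1
```

```bash
python3 chk.py .065,.04,0 .065,0,0 .065,0,-.001
```

```text
edge mm [64.1  0.  -0.7] centre [-0.8  0.1  4.4] tilt 0.078 yaw err 0.0012
F deck [-1.8  0.1 -1.1] w 0.1 t 7.6
.065,.04,0 [ 0.0378 -0.0012 -0.0012] [ 0.1 -0.3  1.7]
.065,0,0 [ 0.0778 -0.0013 -0.0012] [0.1 0.3 4.3]
.065,0,-.001 [ 0.0778 -0.0013 -0.0012] [0.1 0.2 5.3]
```

Call:
{"name": "step_arm", "arguments": {"moves": [[[0.03, 0, 0], [0, -0.3, 1.5], 0], [[0.055, 0, 0], [0, 0, 3], 0], [[0.078, 0, 0], [0, 0.2, 4.3], 0], [[0.078, 0, 0], [0, 0.2, 5.3], 0], [[0.078, 0, 0], [0, 0.2, 6], 0], [[0.078, 0, 0], [0, 0.2, 6], 0]]}}

```text
time_s: 8.1
eef_pos: [0.5415, 0.1515, 0.111]
ee_rot: [-0.199, 0.748, 0.612, -0.162]
contact_force: [0.3, -0.1, -1.8]
gripper_width: 0.107
```

```bash
python3 chk.py .065,0,-.001
```

```text
edge mm [65.9 -0.3 -0.6] centre [ 0.9 -0.3 -0.4] tilt 0.004 yaw err 0.0001
F deck [-1.2  0.1 -1.4] w 0.107 t 8.1
.065,0,-.001 [ 0.0038 -0.0015 -0.0001] [-0.2  1.   0.6]
```

Call:
{"name": "step_arm", "arguments": {"moves": [[[0, 0, 0], [0, 0.5, 1], 0], [[0, 0, 0], [0, 0.5, 2], 0], [[0, 0, 0], [0, 0.5, 2.5], 0], [[0, 0, 0], [0, 0.5, 2.5], 0]]}}

```text
time_s: 8.43
eef_pos: [0.5415, 0.1516, 0.1108]
ee_rot: [-0.199, 0.748, 0.612, -0.162]
contact_force: [2.9, -2.3, 12.8]
gripper_width: 0.103
```

```bash
python3 chk.py .065,0,-.001
```

```text
edge mm [65.9 -0.3 -0.9] centre [ 0.9 -0.4 -0.5] tilt 0.005 yaw err -0.0005
F deck [ 3.6  1.7 12.7] w 0.103 t 8.4333
.065,0,-.001 [ 0.0051 -0.0019  0.0005] [-0.3  0.9  0.4]
```

The force built up to 13 N with the pose flat on the floor, so it is home. I'll release and retreat.

Call:
{"name": "step_arm", "arguments": {"moves": [[[0, 0, 0], [0, 0, -1.5], 0], [[0, 0, 0], [0, 0, -1.5], 20], [[0, 0, 0], [0, 0, -1.5], 35], [[0, 0, 0], [0, 0, -1.5], 40], [[0, 0, 0], [0, 0, -1.5], 40], [[0, 0, 0], [0, 0, -20], 40], [[0, 0, 0], [0, 0, -55], 40], [[0, 0, 0], [0, 0, -90], 40], [[0, 0, 0], [0, 0, -110], 40], [[0, 0, 0], [0, 0, -110], 40]]}}

```text
time_s: 9.27
eef_pos: [0.5976, 0.1407, 0.2077]
ee_rot: [-0.198, 0.749, 0.612, -0.16]
contact_force: [-0.4, 0.7, -0.0]
gripper_width: 0.403
```

```bash
cat >> plan.py <<'E'
def knob(ang=0,h=.10,sgn=1,off=(0,0),D=D):
    "tool pose on knob axis, TCP at deck z=h, tool z=-deck z, tool y along deck y*(-1), turned ang cw"
    R,t=deckT(D); z=-R[:,2]; y=-R[:,1]; R1=np.c_[np.cross(y,z),y,z]@Ro.from_euler('z',ang).as_matrix()
    return R1, t+R@np.array([-.015+off[0],-.140+off[1],h])
E
python3 - <<'E'
from plan import *
shot("w5"); s=get_state();R,p=tool(s);print(p,s["contact_force"],s["joint_pos"].round(2),s["time_s"])
Rd,t=deckT(D)
gp=np.array([[65,95,6],[-65,95,6],[65,-95,6],[-65,-95,6]])/1e3*[1,1,1]
print((wproj("w5",gp@Rd.T+t)).round(1).tolist())
print("ridge",wproj("w5",np.array([[.006,-.14,.046],[-.036,-.14,.046]])@Rd.T+t).round(1).tolist())
R1,p1=knob(0,.1);print(R1.round(2).tolist(),move(R,p,R1,p1))
a=cv2.imread("pics/w5.png")[:400,60:560]; cv2.imwrite("pics/w5c.png",cv2.resize(a,None,fx=1.5,fy=1.5,interpolation=cv2.INTER_CUBIC))
E
```

```text
[0.59578939 0.14070408 0.20542067] [-0.77039223 -0.12512334  0.30131514] [0.14 0.64 1.34 0.17 1.66 0.31] 9.3167
[[238.8, 341.7], [393.0, 341.2], [224.8, 104.4], [406.6, 104.3]]
ridge [[306.0, 24.8], [375.5, 26.6]]
[[-0.85, 0.2, -0.49], [0.17, 0.98, 0.1], [0.5, 0.0, -0.87]] (array([ 0.0072,  0.0027, -1.5706]), array([141.3,  15.7,  27.5]))
```

View pics/w5c.png

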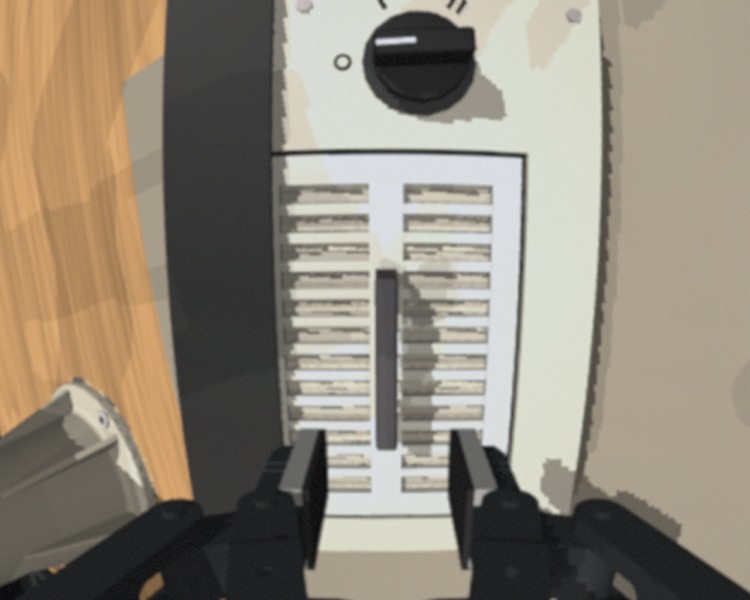

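The grille lies home under the lip, with an even dark gap around it in crop region (275–525, 152–515). The ridge top is centred at (343,27), within 2 px of prediction, with the pointer towards O. I'll move to the knob.

Call:
{"name": "step_arm", "arguments": {"moves": [[[0, 0, -0.12], [14, 2, 0], 40], [[0, 0, -0.24], [28, 3, 0], 40], [[0, 0, -0.36], [42, 5, 0], 40], [[0, 0, -0.48], [57, 6, 2], 40], [[0, 0, -0.6], [71, 8, 4], 40], [[0, 0, -0.72], [85, 9, 6], 40], [[0, 0, -0.84], [99, 11, 10], 40], [[0, 0, -0.96], [113, 13, 15], 40], [[0, 0, -1.08], [127, 14, 20], 40], [[0, 0, -1.2], [141, 16, 25], 40]]}}

```text
time_s: 10.15
eef_pos: [0.6221, 0.2793, 0.1724]
ee_rot: [-0.258, 0.269, 0.928, -0.021]
contact_force: [1.4, 0.8, 0.8]
gripper_width: 0.398
```

```bash
python3 - <<'E'
from plan import *
s=get_state();R,p=tool(s);print(s["joint_pos"].round(2))
for h in(.1,.055,.027): print(move(R,p,*knob(0,h)))
E
```

```text
[ 0.3   0.76  1.19  0.24  1.66 -0.74]
(array([ 1.000e-04, -1.000e-04, -3.656e-01]), array([-0.5,  0.6, -2.4]))
(array([ 1.000e-04, -1.000e-04, -3.656e-01]), array([-0.5,  0.6, 42.6]))
(array([ 1.000e-04, -1.000e-04, -3.656e-01]), array([-0.5,  0.6, 70.6]))
```

Call:
{"name": "step_arm", "arguments": {"moves": [[[0, 0, -0.12], [0, 0.5, 0], 40], [[0, 0, -0.24], [0, 0.5, 0], 40], [[0, 0, -0.365], [0, 0.5, 5], 40], [[0, 0, -0.365], [0, 0.5, 30], 40], [[0, 0, -0.365], [0, 0.5, 55], 40], [[0, 0, -0.365], [0, 0.5, 70], 40], [[0, 0, -0.365], [0, 0.5, 70], 20], [[0, 0, -0.365], [0, 0.5, 70], 0], [[0, 0, -0.365], [0, 0.5, 70], 0], [[0, 0, -0.365], [0, 0.5, 70], 0]]}}

```text
time_s: 10.98
eef_pos: [0.5875, 0.2848, 0.1122]
ee_rot: [-0.259, 0.099, 0.961, 0.024]
contact_force: [-8.9, -2.7, -10.3]
gripper_width: 0.126
```

```bash
python3 - <<'E'
from plan import *
s=get_state();R,p=tool(s);Rd,t=deckT(D);print("deck",(Rd.T@(p-t)*1e3).round(1),"F",(Rd.T@s["contact_force"]).round(1),s["gripper_width"],s["moment"])
print(move(R,p,*knob(0,.027)))
E
```

```text
deck [ -14.1 -138.2   28. ] F [  2.    4.4 -13. ] 0.12611295505897518 [-0.47172     0.07445782  0.24860784]
(array([-0.0023, -0.0022, -0.0071]), array([-0.9,  1.8,  1. ]))
```

Call:
{"name": "step_arm", "arguments": {"moves": [[[0, 0, 0], [0, 0, 3], 0], [[0, 0, 0], [0, 0, 6], 0], [[0, 0, 0], [0, 0, 8], 0], [[0, 0, 0], [0, 0, 8], 0]]}}

```text
time_s: 11.32
eef_pos: [0.5853, 0.2854, 0.108]
ee_rot: [-0.257, 0.099, 0.961, 0.024]
contact_force: [-3.9, -7.2, 7.6]
gripper_width: 0.124
```

```bash
python3 - <<'E'
from plan import *
s=get_state();R,p=tool(s);Rd,t=deckT(D);print("deck",(Rd.T@(p-t)*1e3).round(1),"F",(Rd.T@s["contact_force"]).round(1),s["gripper_width"],s["moment"])
E
```

```text
deck [ -14.2 -138.4   23.2] F [5.9 7.8 5.4] 0.12417093067320119 [-0.87654593  1.08418611  0.56542299]
```

Call:
{"name": "step_arm", "arguments": {"moves": [[[0, 0, 0], [0, 0, 2], 0], [[0, 0, 0], [0, 0, 3], 0], [[0, 0, 0], [0, 0, 3], 0]]}}

```text
time_s: 11.57
eef_pos: [0.5841, 0.2856, 0.106]
ee_rot: [-0.257, 0.099, 0.961, 0.025]
contact_force: [-3.9, -8.0, 9.6]
gripper_width: 0.122
```

```bash
python3 - <<'E'
from plan import *
s=get_state();R,p=tool(s);Rd,t=deckT(D);print("deck",(Rd.T@(p-t)*1e3).round(1),"F",(Rd.T@s["contact_force"]).round(1),s["gripper_width"],s["moment"])
E
```

```text
deck [ -14.2 -138.4   20.9] F [6.8 8.6 7.2] 0.1219459648369686 [-0.92175362  1.0555441   0.61944617]
```

Call:
{"name": "step_arm", "arguments": {"moves": [[[0, 0, 0.11], [0, 0, 0], 0], [[0, 0, 0.22], [0, 0, 0], 0], [[0, 0, 0.33], [0, 0, 0], 0], [[0, 0, 0.44], [0, 0, 0], 0], [[0, 0, 0.55], [0, 0, 0], 0], [[0, 0, 0.66], [0, 0, 0], 0], [[0, 0, 0.77], [0, 0, 0], 0], [[0, 0, 0.88], [0, 0, 0], 0], [[0, 0, 0.98], [0, 0, 0], 0], [[0, 0, 1.05], [0, 0, 0], 0]]}}

```text
time_s: 12.4
eef_pos: [0.5853, 0.2863, 0.1061]
ee_rot: [-0.234, 0.57, 0.781, -0.107]
contact_force: [0.1, -4.3, 8.3]
gripper_width: 0.126
```

Call:
{"name": "step_arm", "arguments": {"moves": [[[0, 0, 0], [0, 0, 0], 0], [[0, 0, 0], [0, 0, 0], 0]]}}

```text
time_s: 12.57
eef_pos: [0.5853, 0.2863, 0.1061]
ee_rot: [-0.234, 0.568, 0.782, -0.106]
contact_force: [-0.5, -4.8, 7.1]
gripper_width: 0.121
```

```bash
python3 - <<'E'
from plan import *
s=get_state();R,p=tool(s);Rd,t=deckT(D);print("deck",(Rd.T@(p-t)*1e3).round(1),"F",(Rd.T@s["contact_force"]).round(1),s["gripper_width"],(Rd.T@s["moment"]).round(2))
print(move(R,p,*knob(1.047,.027)))
E
```

```text
deck [ -15.  -139.2   21.5] F [3.2 4.8 6.4] 0.1208824053194698 [ 0.76 -0.3  -0.04]
(array([ 0.0038,  0.0009, -0.0095]), array([ 0.7,  0.4, -5.5]))
```

Call:
{"name": "step_arm", "arguments": {"moves": [[[0, 0, 0], [0, 0, 0], 15], [[0, 0, 0], [0, 0, 0], 30], [[0, 0, 0], [0, 0, 0], 40], [[0, 0, 0], [0, 0, -3], 40], [[0, 0, 0], [0, 0, -20], 40], [[0, 0, 0], [0, 0, -50], 40], [[0, 0, 0], [0, 0, -85], 40], [[0, 0, 0], [0, 0, -120], 40], [[0, 0, 0], [0, 0, -130], 40], [[0, 0, 0], [0, 0, -130], 40]]}}

```text
time_s: 13.4
eef_pos: [0.6498, 0.2741, 0.2197]
ee_rot: [-0.233, 0.568, 0.782, -0.104]
contact_force: [0.1, 0.5, -0.4]
gripper_width: 0.399
```

```bash
python3 - <<'E'
from plan import *
shot("w6"); s=get_state();print(s["contact_force"],s["time_s"])
R,t=deckT(D)
for a in(0,1.047):   # ridge pointer tip & tail, top, out
    d=np.array([np.cos(a),-np.sin(a)])*.021
    print(a,wproj("w6",np.array([[-.015+d[0],-.14+d[1],.046],[-.015-d[0],-.14-d[1],.046]])@R.T+t).round(1).tolist())
im=get_image("scene")[:,:,::-1]; w=cv2.imread("pics/w6.png")
o=np.zeros((480,800,3),np.uint8);o[:,:500]=w[:,70:570];o[:390,500:]=cv2.resize(im[160:300,290:398],None,fx=2.78,fy=2.78)[:390,:300];cv2.imwrite("pics/c6.png",o)
E
```

```text
[-0.14837177 -0.04694214 -0.39744834] 13.45
0 [[287.6, 224.2], [340.2, 252.7]]
1.047 [[313.8, 209.0], [314.5, 267.0]]Traceback (most recent call last):
  File "<stdin>", line 8, in <module>
ValueError: could not broadcast input array from shape (389,300,3) into shape (390,300,3)
```

```bash
python3 - <<'E'
import cv2,numpy as np
w=cv2.imread("pics/w6.png");o=np.zeros((480,800,3),np.uint8);o[:,:420]=w[:,110:530]
o[:380,420:]=cv2.resize(w[180:300,255:375],(380,380),interpolation=cv2.INTER_CUBIC);cv2.imwrite("pics/c6.png",o)
E
```

```text
(no output)
```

View pics/c6.png

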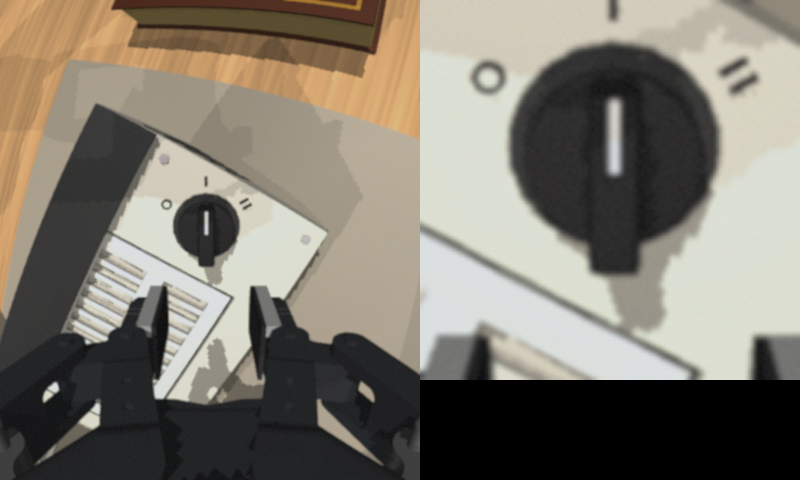

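The pointer stands exactly at the single bar and the ridge tail is within 2 px of the prediction for 1.047 rad standing out. The grille is still seated with an even gap, and the gripper is clear. I'll hand in.

```bash
python3 -c "
from plant import *
print(finish_job())"
```

```text
the job is handed in; nothing more can be done
None
```

The grille is refitted and the fan selector is at first speed. I handed the job in at about 13.5 s of the 62 s allowed; `finish_job()` gives no verdict, so the final result is not confirmed.

- **Grille:** I tucked one long edge under the lip at a tilt of 0.35 rad and swung it down. I then pressed it until the contact force rose to about 13 N. The computed pose at that point was centred within about 1 mm, 0.5 mm off the nominal floor height, and 0.005 rad from flat. The later wrist pictures show the lip over its upper edge and an even gap around the edges in view.
- **Selector:** I pushed the knob in about 7 mm, turned it 1.05 rad clockwise, and let it go with no twisting torque left on it. The last wrist picture shows the pointer on the single bar.
- **Sprung out, not measured:** I did not measure directly that the knob had fully sprung out. In the picture it sits within 2 px of where a standing-out knob should be, but a knob still pushed in would differ by less than 1 px.
- **Other checks:** The arm was clear of everything with near-zero force. It never went near the bottle, the brush or the book. No checks failed.

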